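Rebuild the entry-shelf deodoriser: support, charcoal ring, keyed cap

ROBOT

A 7-joint arm with a two-finger parallel gripper is mounted at the origin on the work surface. World frame = base frame: x ahead of the robot, y to its left, z up, the work surface at z = 0. Lengths are in mm, angles in rad, forces in N, time in s.
With the tool pointing down it reaches from about 400 to 875 mm from the base axis. Payload 4.4 kg.
Tool frame: the origin (TCP) lies midway between the tips of the shut fingers; the grasp point (between the pads) lies 19 mm behind it; z points along the fingers, x is the direction in which the jaws open and shut, and the axes are right-handed (so a half turn about z gives the same grasp; the last joint's range is limited). The gripper opens to 85 mm and grips with 20 to 120 N. Pads are 22 mm wide; open, the fingers measure 114 mm over their backs; the gripper's body (76 mm by 85 mm) begins 54 mm behind the grasp point. The pads swing forward as they close: fully open they stand 13 mm farther back than shut.
Start: joints at [1.06, 0.628, 0.038, 1.517, -0.027, 0.996, -0.02], TCP at [279.709, -586.755, 231.313] pointing down, gripper open.
Joint ranges: [-3.06, 3.06], [-0.37, 2.12], [-1.25, 1.32], [0.18, 2.47], [-1.1, 4.24], [0.23, 1.98], [-2.94, 2.94]. Speed limits (rad/s): [2.57, 2.57, 3.14, 3.14, 3.14, 3.14, 3.14].

INTERFACE

Orientations are given as a unit quaternion [w, x, y, z].
In Python, from workcell import manip gives the robot as it stands. The module is installed in compiled form; this text tells all that it offers.
- The arm moves only by the tool play_rows, never from a script. Its argument "rows" is text: rows parted by semicolons, each of 5 numbers parted by spaces: the shift along the tool's x, y, z as a fraction of full scale, then the turn about the tool's z as a fraction of full scale, then the gripper's target within -1 to 1 (shut at 1, half-way at 0, fully open at -1). In form: dx dy dz roll hand; .... A call has 1 to 20 rows; each row is the pose to reach, as a shift and turn from the pose measured when the call began, along the tool's axes at that moment, turning the shorter way round; what a row does not reach only later rows make up. Full scale, the value 1, is 0.8 m for a shift and 180 degrees for a turn. A row lasts 1/8 s, in which the tool goes at most 62.5 mm and 10.7 degrees, less where a joint would pass 70% of its speed; a pose out of reach is approached as far as the arm can. A call with a number of a shift or a turn outside -1 to 1 is refused whole. A call with a gripper value outside its range is refused whole. The fingers move at their own pace and stop on an object; "newtons" is the grip in N (left out, the last holds). Time passes only in rows, so rows that repeat a pose let the fingers close. It gives the time, the measured TCP pose, the force and the opening at its end, in the units of the state.
- manip.read_state(): the state, without advancing time (a new reading comes with each control period).
- manip.camera(name): name is "scene" or "top" or "wrist"; returns a dict with "frame" (400x640x3 uint8, red, green, blue), "fx", "fy", "cx", "cy" (pixels), "R" (3x3) and "t" (3): a world point X has camera coordinates R X + t. Camera axes: x right, y down, z forward; pixel columns grow to the right and rows downward; lengths in mm; the calibration is good to about 2 mm. A picture is of the moment at which its call begins. There is no depth.
- manip.hand_in(): hands the job in, once; it reports no verdict.
Trained networks look in a picture, given as the dict that the camera call returned (one of the last four; its "shot" number tells which), for a name from the list of things; names that differ only in an ending like _2 or _b are one class to them, and where a whole thing is asked for, a point or a joint stands for the part that bears it (a point fixed in the world has none). Each returns a list of dicts, best first, with "p" (0 to 1); they miss things now and then, are a little off and sometimes report something else, mostly with a low value. They report only what shows in the picture. A call takes as long as a camera call.
- manip.recognise(picture, query): "box" ([left, top, width, height] in pixels, round what is visible of it).
The state is a dict: "time": time; "joint_positions": joint angles; "qvel": joint speeds; "joint_efforts": joint torques, N m; "eef_pos": TCP position; "tcp_rot": TCP orientation; "ft_force": force on the tool from outside, world axes, zero at the start; "ft_torque": the same for the moment, N m; "finger_gap": opening from 0.0 (shut) to 1.0 (fully open).
Only numpy, scipy, OpenCV 4.12 (cv2) and the standard library are available. Lean on these libraries where they do the work, as an engineer would, in place of code of your own. Each camera call takes 0.05 s, during which the arm holds its last target.

TASK

Put the little deodoriser on the bamboo shelf back together: first the green support ring, then the black charcoal ring go flat down over its post, and last the white cap, which you turn under light pressure until its groove finds the crossbar on the post and it drops fully home onto the charcoal. The ceramic charcoal and the spindle are delicate, so set things down rather than drop them, never press harder than 22 newtons, and leave the other things on the shelf where they are.

Things in the scene. Friction and masses are not known exactly. Their poses are not given: they have to be found in the camera images.
- base: Deodoriser base: white drum, diameter 110, flat top at z = 22, on a rubber foot fixed to the shelf (bamboo board, top 12 above the work surface). Drum and post sink a little when pressed: from 2 to 5 N on, then 1 mm per 4 N, 4 mm at most. Origin: centre of foot's underside; z up; orange mark on its -x side. z below is from this origin. Post: aluminium shank diameter 34, z = 22 to 51, chamfered.
- shank_top (a point): Centre of the shank's top (z = 51), axes of the base. On it stands a dark steel crossbar 31 long, 10 wide, 8 high (to z = 59), then a pin diameter 9 to z = 72, last 4 tapered. They turn with the post, only stiffly (0.8 N m). The crossbar's long direction is turned 0.3 to 1.7 rad anticlockwise (from above) from the base's x; this differs each time and is not reported: feel.
- support: Support ring: flat green ring with a circle of dark dots, outside diameter 64, bore 37, 14 thick, about 70 g. Origin: centre of underside, z up. Goes first, on the drum's top (its origin then at z = 22).
- charcoal: Charcoal ring: flat black ceramic ring, outside diameter 64, bore 37, 16 thick, about 90 g, brittle. Origin: centre of underside, z up. Goes second, resting on the support ring (its origin then at z = 36, its top at z = 52, 1 above the shank).
- cap: White round cap, diameter 64, body 28 high, about 110 g. Origin: centre of underside, z up. The underside has a straight groove 12 wide, 9 deep right across along the cap's x, and a blind bore diameter 12 up to 25. Groove not aligned: it rides on the crossbar, origin at z = 59. Groove within 0.06 rad of the crossbar, either way round: it goes down to rest on the charcoal, origin at z = 52.
- wing (a point): Centre of the orange wing grip on the cap: 44 long along the cap's x (parallel to the groove), 14 wide, from 28 to 46 above the cap's underside; this point is 37 above it. Axes of the cap.
- phone_stand: Bystander: aluminium phone stand, 85 x 75, 105 high; origin under its centre.
- watch_puck: Bystander: white smartwatch charging puck, diameter 38, 8 high; origin under its centre.
- earbud_case: Bystander: black earbud case 48 x 60, 24 high; origin under its centre.
- tin: Bystander: round lidded steel tin, diameter 75, 70 high; origin under its centre.
- whistle: Bystander: yellow plastic whistle, 50 x 18, 22 high; origin under its middle.
- stamp_case: Bystander: dark wooden name-stamp case 75 x 22, 18 high; origin under its centre.

How it is judged (in metres and radians):
On the way, in this order (a step that is already met when the one before it is completed fails the run):
1. the support ring lies flat on the drum around the post, let go (horizontal distance between support and base below 0.0035 m and z of support in the frame of base between 0.02 and 0.024 m and angle between support's own z axis and vertical below 0.06 rad and contact force between support and the fingers below 0.1 N), for 0.2 s.
2. the charcoal ring lies flat on the support ring, let go (horizontal distance between each of support, charcoal and base below 0.0035 m and z of support in the frame of base between 0.02 and 0.024 m and angle between each of support, charcoal's own z axis and vertical below 0.06 rad and z of charcoal in the frame of base between 0.034 and 0.038 m and contact force between charcoal and the fingers below 0.1 N), for 0.2 s.
3. the cap is down on the charcoal ring with its groove over the crossbar (horizontal distance between each of charcoal, cap and base below 0.0035 m and z of charcoal in the frame of base between 0.034 and 0.038 m and angle between each of charcoal, cap's own z axis and vertical below 0.06 rad and z of cap in the frame of base between 0.05 and 0.054 m), for 0.2 s.
At the end, for the whole second after the job is handed in: Support ring flat on the drum, charcoal ring flat on it, cap fully home on the charcoal (each within 2 mm of its seated height, 3.5 mm of the post's axis and 0.06 rad of upright), all released and at rest (all of step 1 and all of step 3 and contact force between each of charcoal, cap and the fingers below 0.1 N and linear speed of cap below 0.01 m/s); the robot touches nothing.
It fails at once if the cap presses on the base's post or on the charcoal ring with more than 22 N (contact force between cap and base above 22 N or contact force between cap and charcoal above 22 N).
It fails at once if the charcoal ring is pressed on the support ring or base with more than 22 N (contact force between charcoal and support above 22 N or contact force between charcoal and base above 22 N).
It fails at once if the support ring is pressed on the base with more than 22 N (contact force between support and base above 22 N).
It fails at once if another thing on the shelf is moved more than 30 mm (distance of any of phone_stand, watch_puck, earbud_case, tin, whistle, stamp_case from where it was at the start of the episode above 0.03 m).
It also fails if it takes over 72 s, if anything falls off the work surface, if the arm or the gripper's body presses on something with over 40 N, if the wrist force passes 120 N, or if a joint passes its speed limit or range.

## Working session

There is one attempt and no reset: what is moved stays moved. The work goes in short steps, Python scripts to look and compute and a tool call to move; the robot and the scene stay as the last step left them, time stands still between calls to the robot, and variables do not carry over. Pictures are saved under pics/ and viewed, and the job is handed in when it is done.

Besides the shell and the picture viewer there is one more tool, called as name(argument=value, ...) on one line, values as JSON. play_rows: Moves the arm, as the interface text tells. Its arguments: {"type":"object","properties":{"rows":{"type":"string"},"newtons":{"type":"number"}},"required":["rows"]}

```bash
mkdir -p pics; ls; cat > h.py <<'E'
import numpy as np, cv2
from workcell import manip
def snap(name,fn):
    c=manip.camera(name); cv2.imwrite('pics/'+fn,cv2.cvtColor(c['frame'],cv2.COLOR_RGB2BGR)); return c
def ray(c,u,v,z):
    R=np.array(c['R']);t=np.array(c['t'])
    d=R.T@np.array([(u-c['cx'])/c['fx'],(v-c['cy'])/c['fy'],1]); o=-R.T@t
    return o+d*(z-o[2])/d[2]
def proj(c,X):
    q=np.array(c['R'])@np.array(X,float)+np.array(c['t']); return c['fx']*q[0]/q[2]+c['cx'],c['fy']*q[1]/q[2]+c['cy']
E
python3 - <<'E'
from h import *
s=manip.read_state(); print(s)
for n in ['top','scene','wrist']:
    c=snap(n,n+'0.png'); print(n,c['fx'],-np.array(c['R']).T@c['t'])
    for q in ['base','shank_top','support','charcoal','cap','wing','phone_stand','tin']:
        print(q,[(np.round(r['box'],1).tolist(),round(r['p'],2)) for r in manip.recognise(c,q)[:2]])
E
```

```text
pics
{'time': 0.0, 'joint_positions': array([ 1.06017296,  0.6293516 ,  0.03845229,  1.5183808 , -0.02699781,
        0.99632038, -0.02002721]), 'qvel': array([ 0.00129692, -0.00020616, -0.00090644, -0.00108259,  0.00083929,
       -0.00061272, -0.00153331]), 'joint_efforts': array([ 5.42407743e-04, -5.63398468e+01,  1.22642342e+00, -1.93443722e+01,
        1.10783885e-02,  1.03040770e-02, -1.54014077e-05]), 'eef_pos': array([ 279.43788553, -586.15870763,  230.38165719]), 'tcp_rot': array([-5.03589944e-04,  8.45655309e-01, -5.33728541e-01, -8.30085603e-04]), 'ft_force': array([-0.36007111, -0.94347453,  0.32022554]), 'ft_torque': array([-0.00602134, -0.02639774, -0.01722032]), 'finger_gap': 1.0036397833956916}
top 440.31650433643347 [ 456.17539686    2.81570188 1049.99873327]
base [([324.5, 220.6, 46.8, 48.2], 0.88), ([411.0, 271.2, 31.2, 25.0], 0.22)]
shank_top [([325.0, 217.6, 48.4, 50.4], 0.67)]
support [([209.4, 187.0, 27.8, 29.5], 0.93), ([414.1, 271.5, 29.3, 27.1], 0.3)]
charcoal [([212.5, 266.3, 29.5, 30.6], 0.97), ([353.3, 131.8, 11.7, 33.7], 0.63)]
cap [([407.5, 268.8, 36.8, 31.8], 0.71)]
wing [([411.4, 272.8, 34.2, 26.0], 0.89)]
phone_stand [([290.3, 118.6, 31.1, 39.7], 0.88)]
tin [([391.9, 137.6, 37.4, 37.3], 0.59)]
scene 421.0084392445024 [1392.58185782 -193.51229271  740.07432474]
base [([258.0, 196.8, 42.1, 33.4], 0.78)]
shank_top [([258.2, 194.6, 40.2, 40.3], 0.72)]
support [([383.3, 208.5, 27.3, 21.7], 0.69)]
charcoal [([355.7, 170.0, 20.7, 20.1], 0.57)]
cap [([192.7, 191.5, 23.2, 22.8], 0.75)]
wing [([193.6, 193.2, 25.1, 22.5], 0.97)]
phone_stand [([325.3, 255.4, 45.9, 39.3], 0.91), ([194.5, 190.7, 22.3, 24.3], 0.39)]
tin [([213.0, 250.6, 35.3, 44.0], 0.88)]
wrist 334.49123619088977 [ 348.52612513 -554.32877856  373.0436876 ]
base []
shank_top []
support []
charcoal []
cap []
wing []
phone_stand []
tin []
```

```bash
python3 - <<'E'
import cv2
a=cv2.imread('pics/top0.png'); b=cv2.imread('pics/scene0.png')
cv2.imwrite('pics/top0z.png',cv2.resize(a[100:320,190:460],None,fx=2.9,fy=2.7,interpolation=cv2.INTER_CUBIC))
cv2.imwrite('pics/scene0z.png',cv2.resize(b[130:330,170:440],None,fx=2.9,fy=2.9,interpolation=cv2.INTER_CUBIC))
E
```

```text
(no output)
```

View pics/top0z.png

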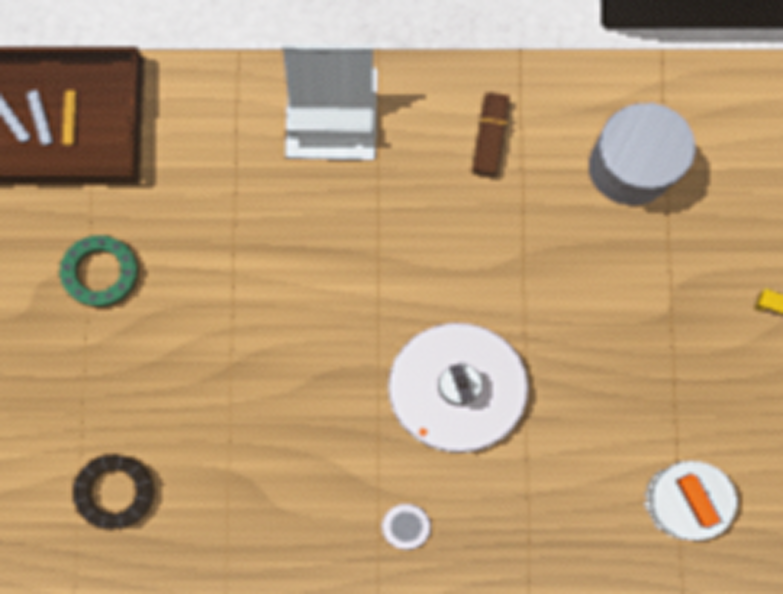

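View pics/scene0z.png

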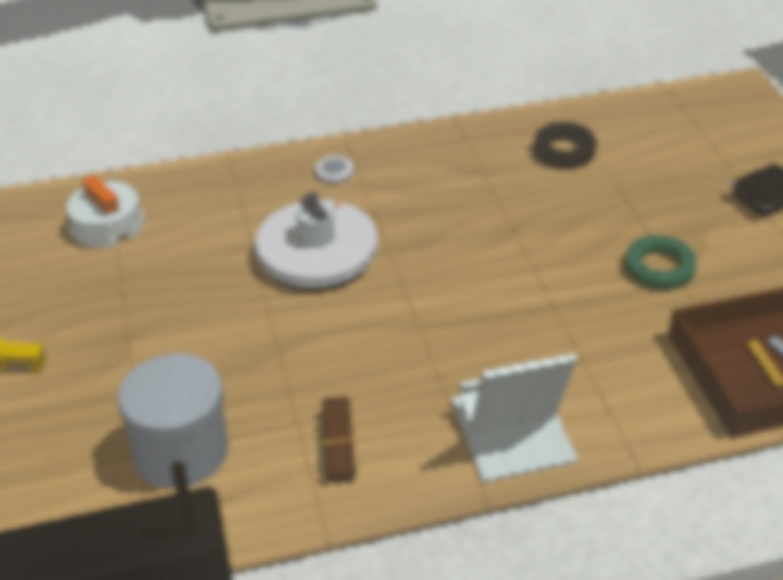

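View pics/top0.png

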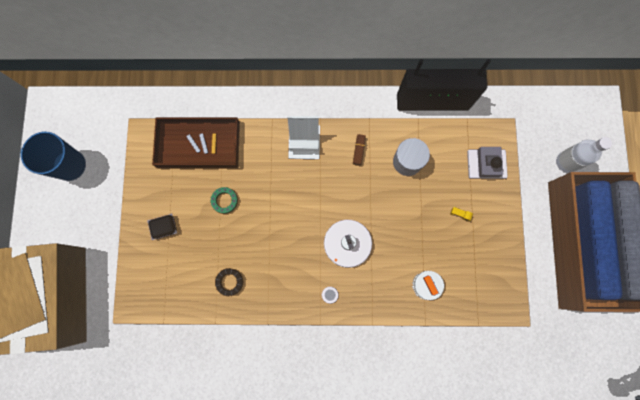

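```bash
cat >> h.py <<'E'
def seg(c,lo,hi,box=None,cov='hsv'):
    f=cv2.cvtColor(c['frame'],cv2.COLOR_RGB2HSV); m=cv2.inRange(f,np.array(lo),np.array(hi))
    if box is not None:
        k=np.zeros_like(m); x0,y0,x1,y1=[int(v) for v in box]; k[y0:y1,x0:x1]=255; m&=k
    return m
def big(m):
    cs,_=cv2.findContours(m,cv2.RETR_EXTERNAL,cv2.CHAIN_APPROX_NONE)
    return max(cs,key=cv2.contourArea)
E
python3 - <<'E'
from h import *
c=manip.camera('top'); print(np.round(c['R'],4).tolist(),c['cx'],c['cy'])
def ell(m,n,z):
    k=big(m); e=cv2.fitEllipse(k); x=k[:,0,:]; print(n,np.round(e,2) if 0 else e, ray(c,*e[0],z).round(1), cv2.boundingRect(k))
ell(seg(c,[35,60,20],[95,255,200],[200,180,245,220]),'support',26)
ell(seg(c,[0,0,0],[180,255,75],[205,262,250,302]),'charcoal',28)
ell(seg(c,[0,0,170],[180,40,255],[318,212,378,274]),'drum',34)
ell(seg(c,[0,0,170],[180,60,255],[408,266,450,304])|seg(c,[0,120,150],[20,255,255],[408,266,450,304]),'cap',40)
w=big(seg(c,[0,130,150],[20,255,255],[408,266,450,304])); print('wing',cv2.minAreaRect(w),ray(c,*cv2.minAreaRect(w)[0],58))
o=seg(c,[0,100,150],[20,255,255],[318,212,378,274]); ys,xs=np.nonzero(o); print('mark',xs.mean(),ys.mean(),ray(c,xs.mean(),ys.mean(),34))
b=c['frame'][225:265,330:370]; cv2.imwrite('pics/post.png',cv2.resize(b[:,:,::-1],None,fx=14,fy=14,interpolation=cv2.INTER_NEAREST))
E
```

```text
[[0.0049, -0.9999, -0.0157], [-0.9863, -0.0023, -0.1652], [0.1652, 0.0163, -0.9861]] 312.35563036306667 209.371047909024
support ((223.47994995117188, 199.73997497558594), (25.247852325439453, 25.849714279174805), 75.69770812988281) [650.4 230.9  26. ] (210, 187, 27, 26)
charcoal ((229.04583740234375, 281.7012023925781), (25.33035659790039, 26.4762020111084), 78.2270278930664) [458.4 210.3  28. ] (216, 269, 27, 26)
drum ((347.3817443847656, 243.0086212158203), (46.42963790893555, 46.93625259399414), 111.92448425292969) [547.8 -61.6  34. ] (324, 220, 48, 47)
cap ((428.2645263671875, 285.2435607910156), (28.744075775146484, 30.795074462890625), 116.2707748413086) [ 452.7 -242.3   40. ] (412, 271, 32, 30)
wing ((430.50006103515625, 285.0000305175781), (19.230182647705078, 6.260990142822266), 63.43495178222656) [ 453.34568523 -242.91965165   58.        ]
mark 346.756446991404 241.61146131805157 [551.06024219 -60.17847787  34.        ]
```

View pics/post.png

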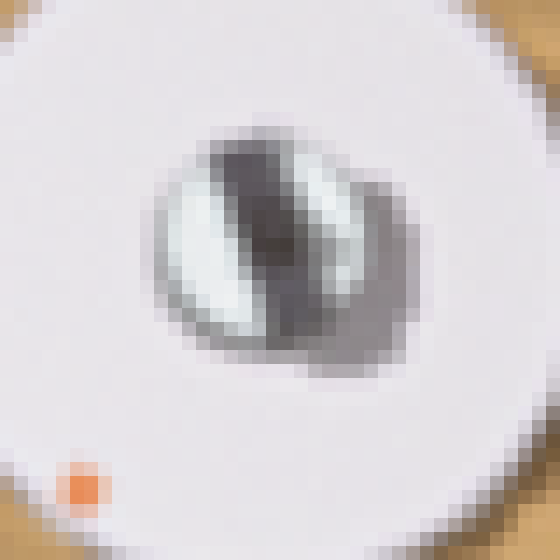

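```bash
cat >> h.py <<'E'
from scipy.spatial.transform import Rotation as Ro
def go(x,y,z,psi,hand=None):
    s=manip.read_state(); w,a,b,c_=s['tcp_rot']; R=Ro.from_quat([a,b,c_,w]).as_matrix()
    d=R.T@(np.array([x,y,z])-s['eef_pos'])/800
    cur=np.degrees(np.arctan2(R[1,0],R[0,0])); t=(psi-cur+180)%360-180
    n=max(np.linalg.norm(d)*800/62.5,abs(t)/10.7)
    print('t %.2f pos %s psi %.1f tilt %.2f F %s gap %.3f'%(s['time'],s['eef_pos'].round(1),cur,np.degrees(np.arccos(-R[2,2])),s['ft_force'].round(1),s['finger_gap']))
    print('ROW %.4f %.4f %.4f %.4f  n>=%.1f'%(d[0],d[1],d[2],-t/180,n))
E
python3 -c "
from h import *
go(650,231,150,20)
c=manip.camera('wrist');s=manip.read_state();print(np.round(c['R'],3).tolist())"
```

```text
t 1.40 pos [ 279.7 -586.8  231.3] psi -64.5 tilt 0.00 F [ 0.2 -0.3 -0.2] gap 1.002
ROW -0.7236 -0.8576 0.1016 -0.4695  n>=14.4
[[0.43, -0.903, -0.0], [-0.862, -0.41, 0.299], [-0.27, -0.128, -0.954]]
```

play_rows(rows="-0.7236 -0.8576 0.1 -0.47 -1;-0.7236 -0.8576 0.1 -0.47 -1;-0.7236 -0.8576 0.1 -0.47 -1;-0.7236 -0.8576 0.1 -0.47 -1;-0.7236 -0.8576 0.1 -0.47 -1;-0.7236 -0.8576 0.1 -0.47 -1;-0.7236 -0.8576 0.1 -0.47 -1;-0.7236 -0.8576 0.1 -0.47 -1;-0.7236 -0.8576 0.1 -0.47 -1;-0.7236 -0.8576 0.1 -0.47 -1;-0.7236 -0.8576 0.1 -0.47 -1;-0.7236 -0.8576 0.1 -0.47 -1;-0.7236 -0.8576 0.1 -0.47 -1;-0.7236 -0.8576 0.1 -0.47 -1;-0.7236 -0.8576 0.1 -0.47 -1;-0.7236 -0.8576 0.1 -0.47 -1;-0.7236 -0.8576 0.1 -0.47 -1;-0.7236 -0.8576 0.1 -0.47 -1", newtons=20)

```text
time: 3.7
eef_pos: [650.1, 228.6, 151.6]
tcp_rot: [0.001, 0.985, 0.173, -0.0]
ft_force: [-0.4, 0.3, 0.4]
finger_gap: 0.999
```

```bash
python3 -c "
from h import *
go(650,231,150,20)
c=snap('wrist','w1.png')
m=seg(c,[35,60,20],[95,255,220]);k=big(m);e=cv2.fitEllipse(cv2.convexHull(k));print(e,ray(c,*e[0],26),ray(c,*e[0],19))
print(-np.array(c['R']).T@c['t'])
"
```

```text
t 3.70 pos [650.1 228.6 151.6] psi 19.9 tilt 0.08 F [-0.4  0.3  0.4] gap 0.999
ROW 0.0009 -0.0029 0.0020 -0.0003  n>=0.0
((315.65350341796875, 188.41244506835938), (73.1780014038086, 74.72489166259766), 86.7270278930664) [648.32367189 231.04407175  26.        ] [648.9602628  229.23492714  19.        ]
[624.02383418 300.10242564 293.20278527]
```

View pics/w1.png

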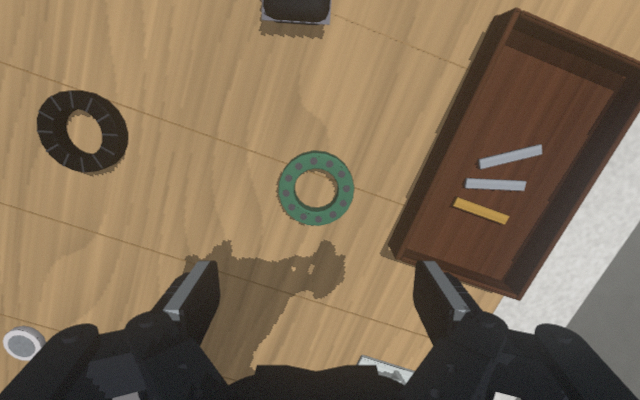

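```bash
python3 -c "
from h import *
go(648.5,230.3,8,20)"
```

```text
t 3.75 pos [650.1 228.9 151.7] psi 20.0 tilt 0.06 F [0.9 0.7 0.2] gap 0.997
ROW -0.0013 -0.0025 0.1796 -0.0002  n>=2.3
```

play_rows(rows="-0.0013 -0.0025 0.06 0 -1;-0.0013 -0.0025 0.12 0 -1;-0.0013 -0.0025 0.16 0 -1;-0.0013 -0.0025 0.17 0 -1;-0.0013 -0.0025 0.17 0 -1;-0.0013 -0.0025 0.17 0 -1")

```text
time: 4.5
eef_pos: [649.9, 230.7, 17.7]
tcp_rot: [0.0, 0.985, 0.173, 0.002]
ft_force: [-0.6, -0.2, 0.6]
finger_gap: 1.0
```

```bash
python3 -c "
from h import *
go(648.5,230.3,8,20)
snap('wrist','w2.png')"
```

```text
t 4.50 pos [649.9 230.7  17.7] psi 19.9 tilt 0.18 F [-0.6 -0.2  0.6] gap 1.000
ROW -0.0018 -0.0002 0.0121 -0.0004  n>=0.2
```

View pics/w2.png

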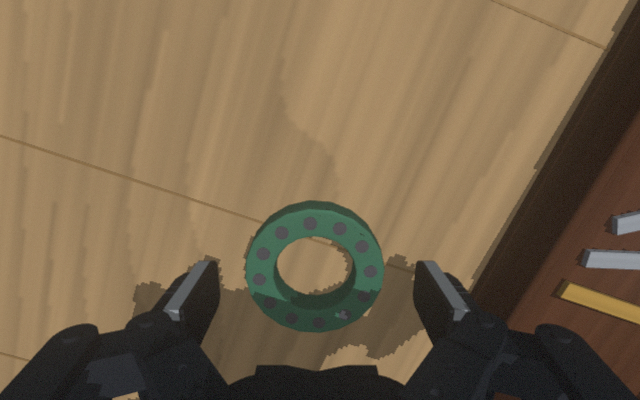

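play_rows(rows="-0.0018 0 0.006 0 -1;-0.0018 0 0.012 0 -1;-0.0018 0 0.012 0 -1;-0.0018 0 0.012 0 1;-0.0018 0 0.012 0 1;-0.0018 0 0.012 0 1;-0.0018 0 0.012 0 1")

```text
time: 5.42
eef_pos: [648.7, 230.4, 8.3]
tcp_rot: [0.0, 0.985, 0.173, 0.002]
ft_force: [-1.8, -0.3, 2.2]
finger_gap: 0.732
```

```bash
python3 -c "
from h import *
go(648.5,230.3,8,20)
snap('wrist','w3.png')"
```

```text
t 5.42 pos [648.7 230.4   8.3] psi 19.9 tilt 0.20 F [-1.8 -0.3  2.2] gap 0.732
ROW -0.0002 -0.0000 0.0004 -0.0004  n>=0.0
```

View pics/w3.png

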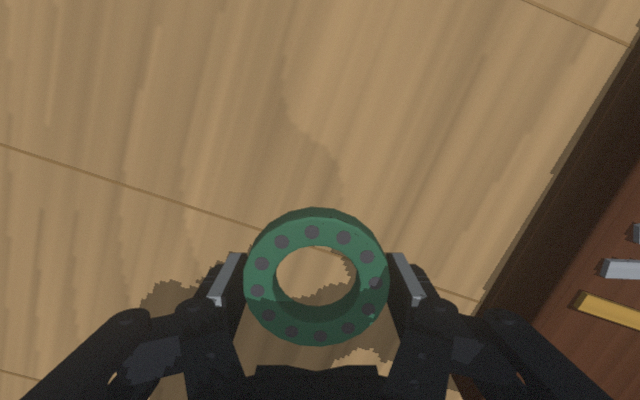

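play_rows(rows="0 0 0 0 -1;0 0 0 0 -1;0 0 0 0 -1;0 0 0 0.25 -1;0 0 0 0.5 -1;0 0 0 0.5 -1;0 0 0 0.5 -1;0 0 0 0.5 -1;0 0 0 0.5 -1;0 0 0 0.5 -1;0 0 0 0.5 -1;0 0 0 0.5 -1;0 0 0 0.5 -1;0 0 0 0.5 1;0 0 0 0.5 1;0 0 0 0.5 1;0 0 0 0.5 1;0 0 0 0.5 1")

```text
time: 7.72
eef_pos: [648.7, 230.4, 8.7]
tcp_rot: [-0.001, 0.819, -0.574, 0.001]
ft_force: [-1.8, -0.1, 5.6]
finger_gap: 0.748
```

```bash
python3 -c "
from h import *
go(648.5,230.3,8,-70)
go(548,-62,160,-70)
snap('wrist','w4.png')"
```

```text
t 7.72 pos [648.7 230.4   8.7] psi -70.1 tilt 0.21 F [-1.8 -0.1  5.6] gap 0.748
ROW 0.0000 0.0003 0.0009 -0.0003  n>=0.0
t 7.72 pos [648.7 230.4   8.7] psi -70.1 tilt 0.21 F [-1.8 -0.1  5.6] gap 0.748
ROW 0.3007 0.2423 -0.1898 -0.0003  n>=5.5
```

View pics/w4.png

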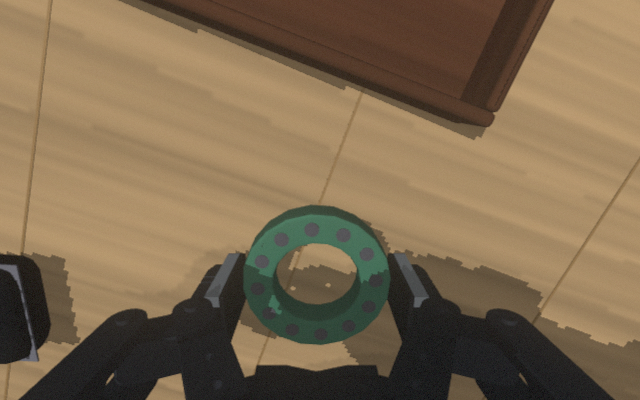

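play_rows(rows="0 0 0 0 -0.7;0 0 -0.003 0 -0.7;0 0 -0.003 0 -0.7;0 0 -0.003 0 1;0 0 -0.003 0 1;0 0 -0.003 0 1;0 0 -0.003 0 1;0 0 -0.05 0 1;0 0 -0.12 0 1;0 0 -0.19 0 1;0 0 -0.19 0 1", newtons=30)

```text
time: 9.15
eef_pos: [651.7, 231.2, 166.0]
tcp_rot: [-0.005, 0.819, -0.574, 0.004]
ft_force: [1.2, -0.0, -0.8]
finger_gap: 0.734
```

```bash
python3 -c "
from h import *
go(548,-62,150,-70)
"
```

```text
t 9.15 pos [651.7 231.2 166. ] psi -70.1 tilt 0.80 F [ 1.2 -0.  -0.8] gap 0.734
ROW 0.3003 0.2471 0.0169 -0.0003  n>=5.0
```

play_rows(rows="0.3 0.247 0.017 0 1;0.3 0.247 0.017 0 1;0.3 0.247 0.017 0 1;0.3 0.247 0.017 0 1;0.3 0.247 0.017 0 1;0.3 0.247 0.017 0 1;0.3 0.247 0.017 0 1;0.3 0.247 0.017 0 1;0.3 0.247 0.017 0 1;0.3 0.247 0.017 0 1")

```text
time: 10.4
eef_pos: [548.1, -60.8, 149.8]
tcp_rot: [-0.005, 0.819, -0.573, 0.004]
ft_force: [-0.2, 0.6, 0.5]
finger_gap: 0.735
```

```bash
python3 -c "
from h import *
go(548,-62,150,-70)
c=snap('wrist','w5.png')
for q in ['base','shank_top','support']: print(q,manip.recognise(c,q)[:1])
for z in (34,63,84): print(proj(c,[548,-62,z]))
"
```

```text
t 10.40 pos [548.1 -60.8 149.8] psi -70.0 tilt 0.80 F [-0.2  0.6  0.5] gap 0.735
ROW 0.0013 0.0007 -0.0003 0.0002  n>=0.0
base [{'box': [254.8, 125.7, 132.6, 135.2], 'p': 0.95}]
shank_top [{'box': [253.6, 128.5, 136.5, 133.9], 'p': 0.89}]
support [{'box': [248.1, 202.6, 143.0, 136.3], 'p': 0.84}]
(np.float64(316.97158483748154), np.float64(197.82180028289045))
(np.float64(317.09441140880887), np.float64(208.97591442476562))
(np.float64(317.2026204804822), np.float64(218.80258567013772))
```

View pics/w5.png

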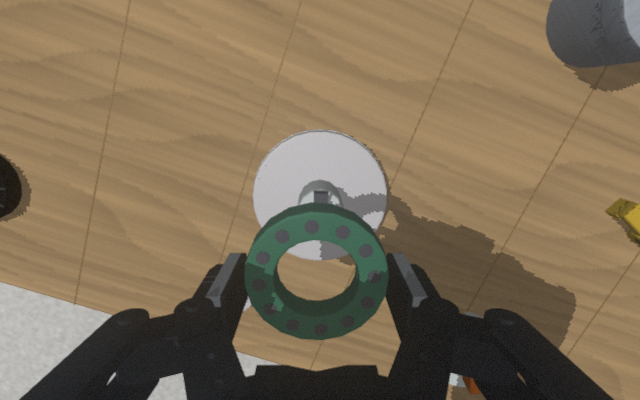

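```bash
cat >> h.py <<'E'
from scipy.optimize import least_squares
def fitcircle(c,pts,z,r,x0):
    # pts Nx2 px on a horizontal circle at height z radius r
    P=np.array([ray(c,u,v,z)[:2] for u,v in pts])
    g=lambda p:np.hypot(P[:,0]-p[0],P[:,1]-p[1])-r
    s=least_squares(g,x0,loss='soft_l1',f_scale=1.0); 
    free=least_squares(lambda p:np.hypot(P[:,0]-p[0],P[:,1]-p[1])-p[2],[*x0,r],loss='soft_l1')
    return s.x.round(2),np.sqrt(np.mean(s.fun**2)).round(2),free.x.round(2)
E
python3 -c "
from h import *
c=manip.camera('wrist');f=c['frame'];print(manip.read_state()['eef_pos'])
print(f[160,320],f[160,245],f[180,370],f[205,370],f[150,380], f[170,262])
m=seg(c,[0,0,120],[180,45,255],[240,115,400,200])
k=big(m)[:,0,:].astype(float); k=k[(k[:,1]<198)&(k[:,1]>116)]
# keep only outer points
hull=cv2.convexHull(k.astype(np.float32))[:,0,:]
kk=np.array([p for p in k if abs(cv2.pointPolygonTest(hull.reshape(-1,1,2).astype(np.float32),(float(p[0]),float(p[1])),True))<1.5 and p[1]<195])
print(len(k),len(kk)); print(fitcircle(c,kk,34,55,[548,-62]))
g=seg(c,[35,60,20],[95,255,220]); kg=big(g)[:,0,:].astype(float); print(kg.min(0),kg.max(0))
d=f.copy(); 
for p in kk: d[int(p[1]),int(p[0])]=[255,0,0]
for p in kg: d[int(p[1]),int(p[0])]=[255,0,255]
cv2.imwrite('pics/w6.png',cv2.resize(d[110:360,220:420,::-1],None,fx=2.4,fy=2.4,interpolation=cv2.INTER_NEAREST))
"
```

```text
[548.04410675 -61.613979   149.93494686]
[190 188 188] [152 126  96] [187 185 185] [117 116 115] [165 139 104] [189 187 188]
325 194
(array([547.39, -64.12]), np.float64(1.3), array([549.56, -63.37,  53.13]))
[245. 211.] [389. 339.]
```

View pics/w6.png

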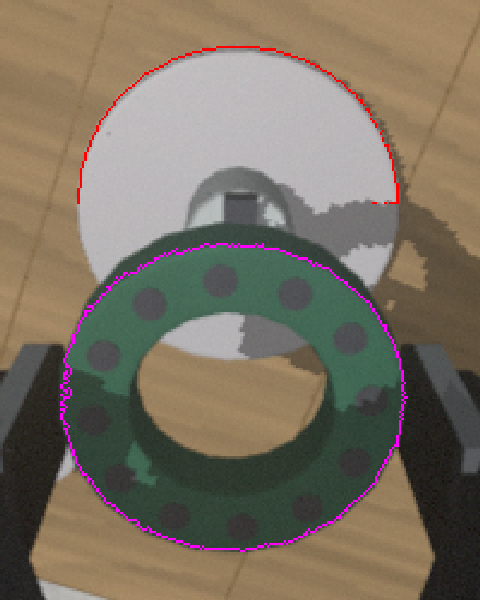

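```bash
python3 -c "
from h import *
c=manip.camera('wrist');f=c['frame'];e=manip.read_state()['eef_pos'];print(e)
m=seg(c,[0,0,120],[180,45,255],[240,115,400,270])
k=big(m)[:,0,:].astype(float)
A=k[(k[:,1]<192)]
P=np.array([ray(c,u,v,34)[:2] for u,v in A]); d=np.hypot(*(P-[548,-63]).T); A=A[d>51]
m2=seg(c,[0,0,80],[180,45,255],[284,240,350,270]); 
print(len(A),fitcircle(c,A,34,55,[548,-62]))
# right edge via gradients: profile rows
for r in (150,170,185): print(r,A[A[:,1]==r][:,0])
kg=big(seg(c,[35,60,20],[95,255,220]))[:,0,:].astype(float)
print('ring',fitcircle(c,kg,e[2]+15,32,e[:2]))
b=kg[kg[:,1]<240];b=kg
print('tcp proj',proj(c,e),proj(c,e+[0,0,15]))
"
```

```text
[547.99729828 -61.67971171 149.90753398]
184 (array([547.39, -64.19]), np.float64(0.73), array([549.41, -63.45,  53.25]))
150 [269. 368.]
170 [256. 381.]
185 [253. 384.]
ring (array([549.  , -61.71]), np.float64(1.59), array([549.32, -61.45,  30.45]))
tcp proj (np.float64(315.6074782633205), np.float64(264.7860577378018)) (np.float64(315.5842426129358), np.float64(281.17797502620965))
```

```bash
python3 -c "
from h import *
go(548,-62.8,90,-70)
"
```

```text
t 10.70 pos [548.  -61.7 149.9] psi -70.1 tilt 0.80 F [-0.2  0.3 -0.8] gap 0.736
ROW 0.0013 0.0015 0.0749 -0.0003  n>=1.0
```

play_rows(rows="0.0013 0.0015 0.03 0 1;0.0013 0.0015 0.06 0 1;0.0013 0.0015 0.075 0 1;0.0013 0.0015 0.075 0 1;0.0013 0.0015 0.075 0 1")

```text
time: 11.32
eef_pos: [548.6, -62.9, 90.6]
tcp_rot: [-0.006, 0.819, -0.574, 0.005]
ft_force: [0.0, -0.1, -0.7]
finger_gap: 0.735
```

```bash
python3 -c "
from h import *
go(548,-62.8,90,-70)
c=snap('wrist','w7.png');e=manip.read_state()['eef_pos'];f=c['frame']
cv2.imwrite('pics/w7z.png',cv2.resize(f[160:360,220:420,::-1],None,fx=3,fy=3,interpolation=cv2.INTER_NEAREST))
for z in (34,63,84): print(z,proj(c,[e[0],e[1],z]))
print(proj(c,e+[0,0,15]))
"
```

```text
t 11.32 pos [548.6 -62.9  90.6] psi -70.1 tilt 0.87 F [ 0.  -0.1 -0.7] gap 0.735
ROW -0.0004 0.0007 0.0007 -0.0003  n>=0.0
34 (np.float64(315.57552455495977), np.float64(222.86658812017149))
63 (np.float64(315.56597212456046), np.float64(241.17629175918444))
84 (np.float64(315.55703688639323), np.float64(258.3029868458865))
(np.float64(315.54515224764367), np.float64(281.0829710242495))
```

View pics/w7z.png

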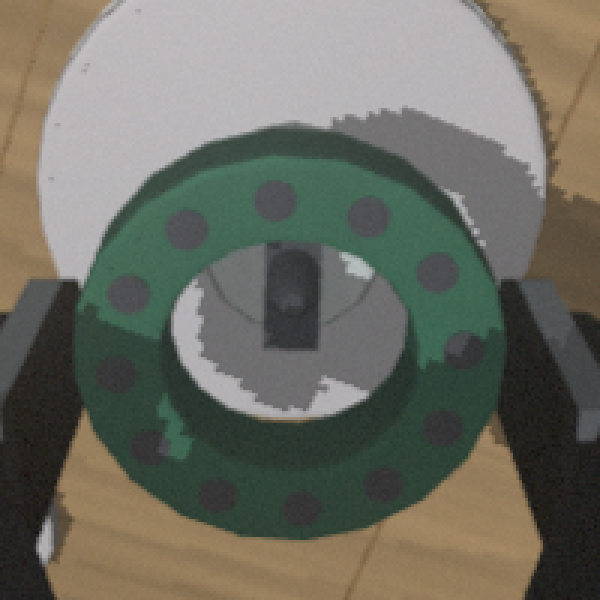

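```bash
python3 -c "
from h import *
c=manip.camera('wrist');e=manip.read_state()['eef_pos']; print(e)
w,a,b,cc=manip.read_state()['tcp_rot'];R=Ro.from_quat([a,b,cc,w]).as_matrix()
y=R[:,1]*[1,1,0]
for d in (-1,0,1):
  o=e.copy()+y*d;o[2]=0
  print(d,'shank edge',proj(c,o+[0,0,63]+17*y)[1],'bar end',proj(c,o+[0,0,71]+15.5*y)[1],'pin top',proj(c,o+[0,0,84])[1],'drum far',proj(c,o+[0,0,34]-55*y)[1])
  q=e+R[:,1]*d-R[:,2]*15; q2=q+R[:,2]*14
  print('   ring out', proj(c,q-32*y)[1],proj(c,q+32*y)[1],'bore top',proj(c,q-18.5*y)[1],proj(c,q+18.5*y)[1],'bore bottom near edge',proj(c,q2+18.5*y)[1],'out bottom far',proj(c,q2-32*y)[1])
"
```

```text
[548.69641686 -62.92498652  90.74788773]
-1 shank edge 267.4006813993218 bar end 271.9286261658923 pin top 256.50592522133894 drum far 133.36940415738982
   ring out 208.48314407819012 342.1341984140439 bore top 239.607334731955 316.66673081826417 bore bottom near edge 298.4593390830329 out bottom far 198.29255304044622
0 shank edge 268.9932120512561 bar end 273.5851553644762 pin top 258.3590700313222 drum far 135.09646937541098
   ring out 210.83752282589478 343.94622882543547 bore top 241.82909925342952 318.57665438794925 bore bottom near edge 300.24564139846257 out bottom far 200.4549552150088
1 shank edge 270.58096693964524 bar end 275.23649543271944 pin top 260.2058153089012 drum far 136.81854779155304
   ring out 213.18145329400153 345.751174134866 bore top 244.0412769685787 320.4789179302068 bore bottom near edge 302.0253680499684 out bottom far 202.6086258313975
```

```bash
python3 -c "
from h import *
go(548.4,-63.0,58,-70)
go(548.4,-63.0,37,-70)
"
```

```text
t 11.43 pos [548.7 -62.9  90.7] psi -70.1 tilt 0.89 F [-0.6  0.3 -1.4] gap 0.739
ROW -0.0001 0.0010 0.0409 -0.0003  n>=0.5
t 11.43 pos [548.7 -62.9  90.7] psi -70.1 tilt 0.89 F [-0.6  0.3 -1.4] gap 0.739
ROW -0.0001 0.0014 0.0672 -0.0003  n>=0.9
```

play_rows(rows="0 0.001 0.02 0 1;0 0.001 0.03 0 1;0 0.001 0.041 0 1;0 0.001 0.041 0 1")

```text
time: 11.92
eef_pos: [547.8, -63.0, 56.9]
tcp_rot: [-0.005, 0.819, -0.574, 0.004]
ft_force: [0.2, 0.5, -0.2]
finger_gap: 0.739
```

```bash
python3 -c "
from h import *
go(548.4,-63.0,36,-70)
snap('wrist','w8.png')
"
```

```text
t 11.93 pos [547.8 -63.   56.9] psi -70.1 tilt 0.79 F [ 0.2  0.5 -0.2] gap 0.739
ROW 0.0003 -0.0004 0.0262 -0.0003  n>=0.3
```

View pics/w8.png

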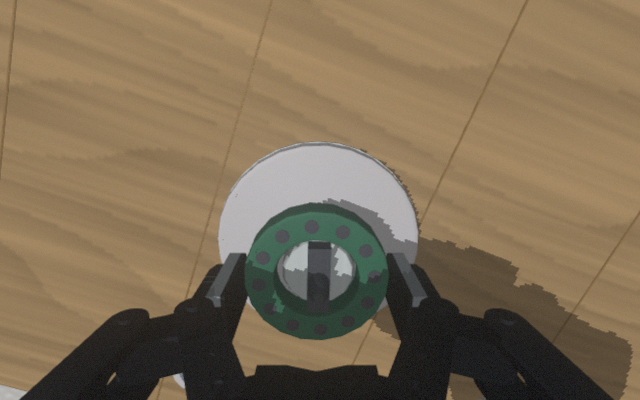

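play_rows(rows="0.0003 -0.0004 0.015 0 1;0.0003 -0.0004 0.025 0 1;0.0003 -0.0004 0.027 0 1;0.0003 -0.0004 0.0285 0 1")

```text
time: 12.48
eef_pos: [548.8, -63.1, 34.5]
tcp_rot: [-0.006, 0.819, -0.574, 0.005]
ft_force: [-0.3, -0.7, -1.0]
finger_gap: 0.732
```

play_rows(rows="-0.0005 0 0.0015 0 1;-0.0005 0 0.0025 0 1;-0.0005 0 0.0025 0 1")

```text
time: 12.85
eef_pos: [548.8, -63.0, 33.2]
tcp_rot: [-0.006, 0.819, -0.574, 0.005]
ft_force: [-2.3, -1.2, 5.5]
finger_gap: 0.733
```

play_rows(rows="0 0 0 0 -1;0 0 0 0 -1;0 0 0 0 -1;0 0 -0.05 0 -1;0 0 -0.1 0 -1;0 0 -0.15 0 -1;0 0 -0.15 0 -1")

```text
time: 13.72
eef_pos: [549.3, -63.7, 156.1]
tcp_rot: [-0.007, 0.819, -0.574, 0.008]
ft_force: [-0.5, -0.4, -0.2]
finger_gap: 0.999
```

```bash
python3 -c "
from h import *
c=snap('wrist','w9.png')
cv2.imwrite('pics/w9z.png',cv2.resize(c['frame'][100:300,220:420,::-1],None,fx=3,fy=3,interpolation=cv2.INTER_CUBIC))
go(458.4,210.3,150,20)
go(458.4,210.3,150,-70)
"
```

```text
t 13.78 pos [547.9 -63.4 154.4] psi -70.1 tilt 1.01 F [-0.2  1.  -0.3] gap 0.997
ROW -0.3598 -0.0114 0.0047 -0.5004  n>=8.4
t 13.78 pos [547.9 -63.4 154.4] psi -70.1 tilt 1.01 F [-0.2  1.  -0.3] gap 0.997
ROW -0.3598 -0.0114 0.0047 -0.0004  n>=4.6
```

View pics/w9z.png

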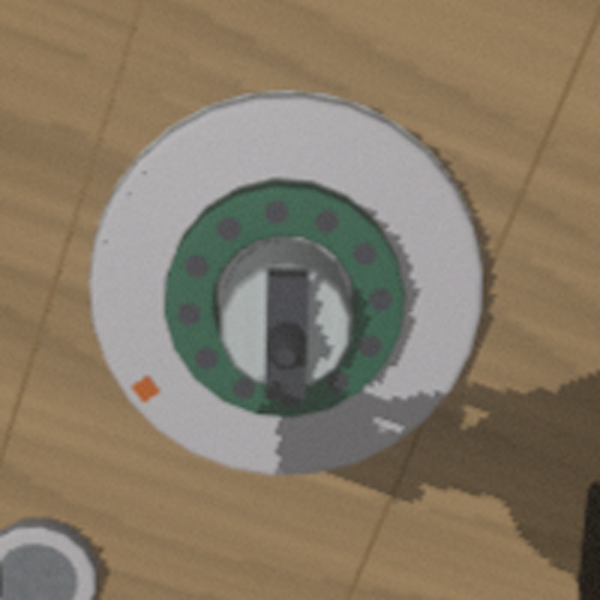

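play_rows(rows="-0.36 -0.0114 0.0047 0 -1;-0.36 -0.0114 0.0047 0 -1;-0.36 -0.0114 0.0047 0 -1;-0.36 -0.0114 0.0047 0 -1;-0.36 -0.0114 0.0047 0 -1;-0.36 -0.0114 0.0047 0 -1;-0.36 -0.0114 0.0047 0 -1;-0.36 -0.0114 0.0047 0 -1", newtons=20)

```text
time: 14.78
eef_pos: [458.6, 208.7, 149.5]
tcp_rot: [-0.006, 0.818, -0.575, 0.006]
ft_force: [0.3, 0.3, -0.2]
finger_gap: 1.001
```

```bash
python3 -c "
from h import *
c=snap('wrist','w10.png'); print(manip.recognise(c,'charcoal')[:1])
m=seg(c,[0,0,0],[180,255,85],[230,110,420,260]);k=big(m);e=cv2.fitEllipse(cv2.convexHull(k));print(e,ray(c,*e[0],27))
kk=cv2.convexHull(k)[:,0,:].astype(float);print(fitcircle(c,kk,28,32,[458,210]))
go(458.4,210.3,30,-70)
"
```

```text
[{'box': [273.4, 154.8, 77.3, 78.2], 'p': 0.82}]
((313.61572265625, 194.16770935058594), (75.95578002929688, 76.83236694335938), 100.85443115234375) [459.06105763 210.29501865  27.        ]
(array([458.35, 210.02]), np.float64(0.38), array([458.35, 210.03,  31.88]))
t 14.88 pos [458.7 209.  149.8] psi -70.2 tilt 0.99 F [-0.8 -0.2 -1. ] gap 1.003
ROW -0.0021 0.0024 0.1497 -0.0011  n>=1.9
```

View pics/w10.png

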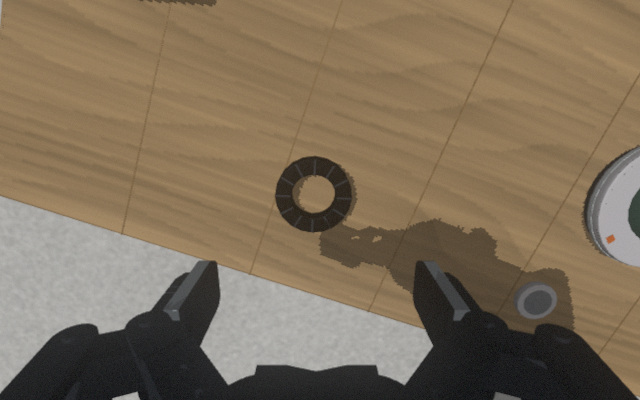

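```bash
python3 -c "
from h import *
go(458.5,210.2,11.5,-70)
"
```

```text
t 14.88 pos [458.7 209.  149.8] psi -70.2 tilt 0.99 F [-0.8 -0.2 -1. ] gap 1.003
ROW -0.0020 0.0027 0.1729 -0.0011  n>=2.2
```

play_rows(rows="-0.002 0.0027 0.06 0 -1;-0.002 0.0027 0.12 0 -1;-0.002 0.0027 0.16 0 -1;-0.002 0.0027 0.173 0 -1;-0.002 0.0027 0.173 0 -1;-0.002 0.0027 0.173 0 -1;-0.002 0.0027 0.173 0 1;-0.002 0.0027 0.173 0 1;-0.002 0.0027 0.173 0 1;-0.002 0.0027 0.173 0 1")

```text
time: 16.12
eef_pos: [459.3, 210.6, 12.9]
tcp_rot: [-0.007, 0.818, -0.575, 0.007]
ft_force: [-0.8, -1.4, 8.1]
finger_gap: 0.746
```

```bash
python3 -c "
from h import *
go(458.5,210.2,11.5,20)
c=snap('wrist','w11.png')"
```

```text
t 16.12 pos [459.3 210.6  12.9] psi -70.2 tilt 1.12 F [-0.8 -1.4  8.1] gap 0.746
ROW 0.0001 0.0011 0.0017 -0.5011  n>=8.4
```

View pics/w11.png

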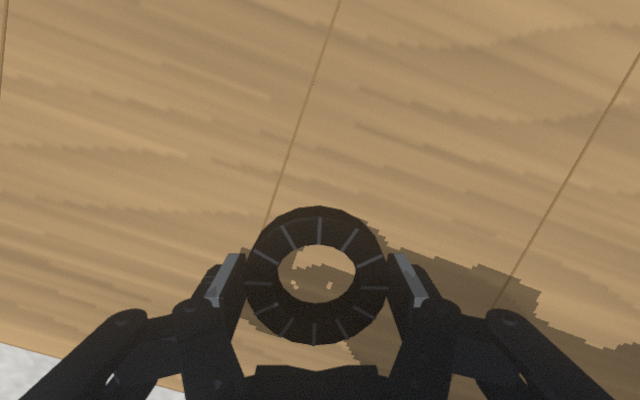

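play_rows(rows="0 0 0 0 -1;0 0 0 0 -1;0 0 0 0 -1;0 0 0 -0.25 -1;0 0 0 -0.5 -1;0 0 0 -0.5 -1;0 0 0 -0.5 -1;0 0 0 -0.5 -1;0 0 0 -0.5 -1;0 0 0 -0.5 -1;0 0 0 -0.5 -1;0 0 0 -0.5 -1;0 0 0 -0.5 -1;0 0 0 -0.5 1;0 0 0 -0.5 1;0 0 0 -0.5 1;0 0 0 -0.5 1;0 0 0 -0.5 1")

```text
time: 18.42
eef_pos: [459.2, 210.6, 13.0]
tcp_rot: [-0.0, 0.985, 0.172, 0.01]
ft_force: [-0.4, -1.1, 4.0]
finger_gap: 0.719
```

```bash
python3 -c "
from h import *
go(548.4,-63,175,20)
c=snap('wrist','w12.png')"
```

```text
t 18.43 pos [459.2 210.6  13. ] psi 19.8 tilt 1.12 F [-0.4 -1.1  4. ] gap 0.719
ROW -0.0070 0.3601 -0.2017 -0.0011  n>=5.3
```

View pics/w12.png

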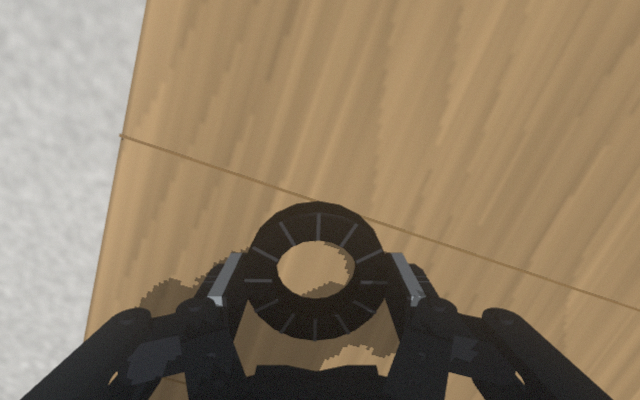

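play_rows(rows="0 0 0 0 1;0 0 0 0 1;0 0 -0.05 0 1;0 0 -0.12 0 1;0 0 -0.2 0 1;-0.007 0.36 -0.2 0 1;-0.007 0.36 -0.2 0 1;-0.007 0.36 -0.2 0 1;-0.007 0.36 -0.2 0 1;-0.007 0.36 -0.2 0 1;-0.007 0.36 -0.2 0 1;-0.007 0.36 -0.2 0 1;-0.007 0.36 -0.2 0 1;-0.007 0.36 -0.2 0 1", newtons=30)

```text
time: 20.23
eef_pos: [548.3, -61.5, 173.7]
tcp_rot: [-0.0, 0.985, 0.173, 0.01]
ft_force: [0.2, 0.7, -1.0]
finger_gap: 0.719
```

```bash
python3 -c "
from h import *
go(548.4,-63,108,20)
c=snap('wrist','w13.png')"
```

```text
t 20.23 pos [548.3 -61.5 173.7] psi 19.9 tilt 1.12 F [ 0.2  0.7 -1. ] gap 0.719
ROW -0.0021 0.0016 0.0822 -0.0003  n>=1.1
```

View pics/w13.png

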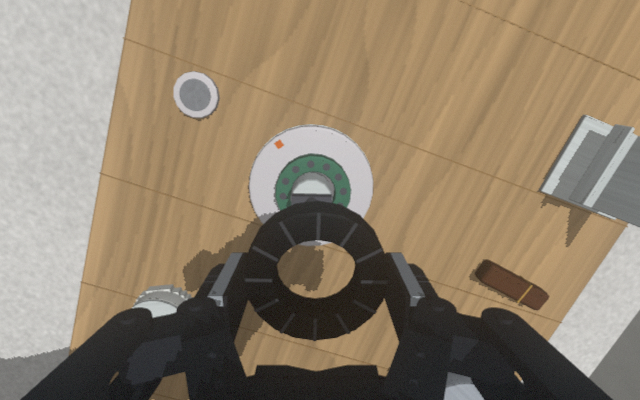

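play_rows(rows="-0.0021 0.002 0.03 0 1;-0.0021 0.002 0.07 0 1;-0.0021 0.002 0.1 0 1;-0.0021 0.002 0.1025 0 1;-0.0021 0.002 0.1025 0 1;-0.0021 0.002 0.1025 0 1")

```text
time: 21.02
eef_pos: [549.7, -63.5, 92.9]
tcp_rot: [-0.0, 0.985, 0.173, 0.011]
ft_force: [0.2, 1.9, -1.3]
finger_gap: 0.721
```

```bash
python3 -c "
from h import *
go(548.4,-63.0,60,20)
c=snap('wrist','w14.png');s=manip.read_state();e=s['eef_pos']
f=c['frame'];g=np.clip(f[160:360,220:420,::-1].astype(float)*1.6,0,255).astype(np.uint8)
cv2.imwrite('pics/w14z.png',cv2.resize(g,None,fx=3,fy=3,interpolation=cv2.INTER_NEAREST))
w,a,b,cc=s['tcp_rot'];R=Ro.from_quat([a,b,cc,w]).as_matrix();y=R[:,1]*[1,1,0]
def P(X): u,v=proj(c,X); return round((u-220)*3),round((v-160)*3)
o=e.copy();o[2]=0
print('tool z',R[:,2].round(3))
print('pin',P(o+[0,0,84]),'shank edge',P(o+[0,0,63]+17*y),'bar side',P(o+[0,0,71]+5*y))
q=e-R[:,2]*15;q2=e+R[:,2]*1
print('ring top',P(q-32*y),P(q+32*y),'bore',P(q-18.5*y),P(q+18.5*y),'bore bot',P(q2+18.5*y),'outbot',P(q2-32*y))
"
```

```text
t 21.02 pos [549.7 -63.5  92.9] psi 19.9 tilt 1.24 F [ 0.2  1.9 -1.3] gap 0.721
ROW -0.0022 -0.0013 0.0411 -0.0005  n>=0.5
tool z [ 0.021  0.004 -1.   ]
pin (289, 289) shank edge (286, 319) bar side (287, 281)
ring top (290, 154) (290, 549) bore (290, 246) (290, 474) bore bot (290, 413) outbot (290, 119)
```

View pics/w14z.png

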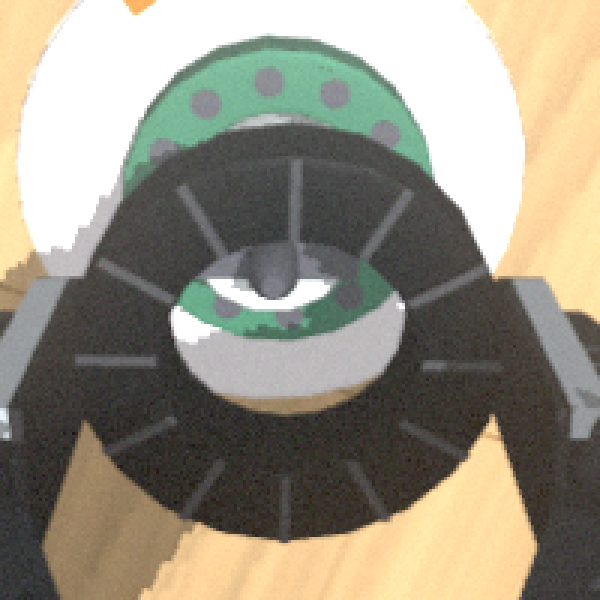

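```bash
python3 -c "
from h import *
go(547.3,-63.6,76,20)
"
```

```text
t 21.07 pos [549.7 -63.6  92.8] psi 19.9 tilt 1.23 F [-0.1  0.  -1.5] gap 0.718
ROW -0.0032 -0.0011 0.0210 -0.0005  n>=0.3
```

play_rows(rows="-0.0032 -0.0011 0.005 0 1;-0.0032 -0.0011 0.021 0 1;-0.0032 -0.0011 0.021 0 1;-0.0032 -0.0011 0.021 0 1")

```text
time: 21.58
eef_pos: [547.2, -63.5, 75.7]
tcp_rot: [-0.0, 0.985, 0.173, 0.011]
ft_force: [-0.1, -0.4, 0.1]
finger_gap: 0.724
```

```bash
cat > ringv.py <<'E'
from h import *
import sys
c=manip.camera('wrist');s=manip.read_state();e=s['eef_pos']
print(e.round(2),s['ft_force'].round(1))
f=c['frame'];g=np.clip(f[160:360,220:420,::-1].astype(float)*1.6,0,255).astype(np.uint8)
cv2.imwrite('pics/'+sys.argv[1],cv2.resize(g,None,fx=3,fy=3,interpolation=cv2.INTER_NEAREST))
w,a,b,cc=s['tcp_rot'];R=Ro.from_quat([a,b,cc,w]).as_matrix();y=R[:,1]*[1,1,0]
def P(X): u,v=proj(c,X); return round((u-220)*3),round((v-160)*3)
o=e.copy();o[2]=0
print('pin',P(o+[0,0,84]),'shank edge',P(o+[0,0,63]+17*y),'bar side',P(o+[0,0,71]+5*y),'shank lr',P(o+[0,0,63]-17*R[:,0]),P(o+[0,0,63]+17*R[:,0]))
q=e-R[:,2]*15;q2=e+R[:,2]*1
print('ring top',P(q-32*y),P(q+32*y),'bore',P(q-18.5*y),P(q+18.5*y),'bore bot',P(q2+18.5*y),'outbot',P(q2-32*y))
E
python3 ringv.py w15z.png
```

```text
[547.38 -63.45  75.88] [ 0.2 -0.9 -0.5]
pin (293, 341) shank edge (290, 367) bar side (291, 328) shank lr (190, 278) (390, 278)
ring top (292, 154) (292, 550) bore (292, 247) (292, 475) bore bot (292, 413) outbot (292, 119)
```

View pics/w15z.png

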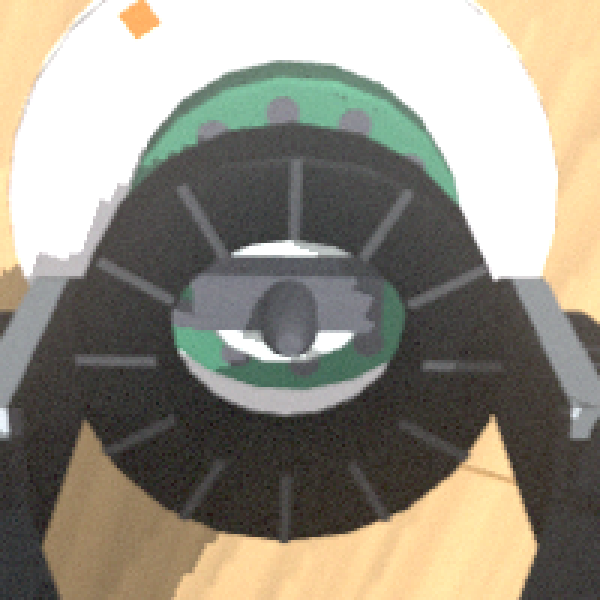

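```bash
python3 -c "
from h import *
go(547.4,-63.5,58,20)
"
```

```text
t 21.62 pos [547.4 -63.5  75.9] psi 19.9 tilt 1.23 F [ 0.2 -0.9 -0.5] gap 0.724
ROW -0.0005 -0.0000 0.0223 -0.0005  n>=0.3
```

play_rows(rows="-0.0005 0 0.008 0 1;-0.0005 0 0.016 0 1;-0.0005 0 0.02 0 1;-0.0005 0 0.0223 0 1;-0.0005 0 0.0223 0 1")

```text
time: 22.25
eef_pos: [547.3, -63.5, 57.9]
tcp_rot: [-0.0, 0.985, 0.173, 0.011]
ft_force: [0.5, 0.4, -1.2]
finger_gap: 0.719
```

```bash
python3 ringv.py w16z.png
```

```text
[547.43 -63.5   58.05] [ 0.   0.1 -1.4]
pin (296, 410) shank edge (292, 427) bar side (293, 388) shank lr (181, 331) (403, 331)
ring top (292, 154) (291, 550) bore (291, 247) (291, 475) bore bot (291, 413) outbot (291, 119)
```

View pics/w16z.png

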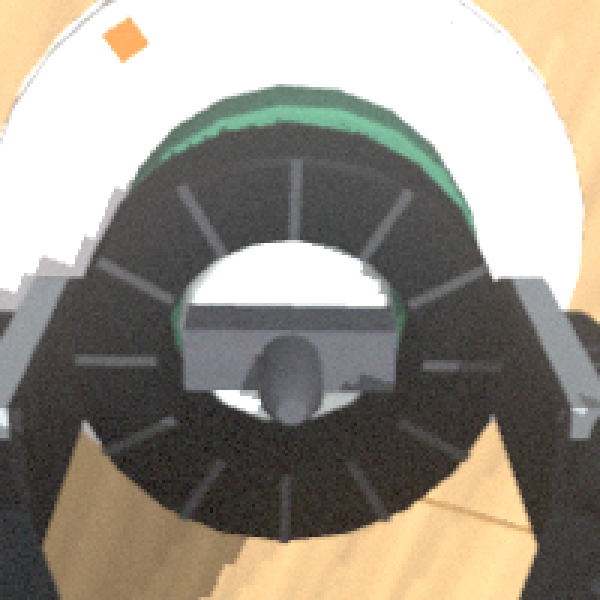

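play_rows(rows="-0.0002 0 0.005 0 1;-0.0002 0 0.009 0 1;-0.0002 0 0.0105 0 1;-0.0002 0 0.0105 0 1")

```text
time: 22.8
eef_pos: [547.4, -63.5, 49.5]
tcp_rot: [-0.0, 0.985, 0.173, 0.011]
ft_force: [-0.4, 0.6, -1.2]
finger_gap: 0.716
```

play_rows(rows="0 0 0.001 0 1;0 0 0.002 0 1;0 0 0.002 0 1")

```text
time: 23.18
eef_pos: [547.5, -63.5, 48.5]
tcp_rot: [0.0, 0.985, 0.173, 0.011]
ft_force: [-1.6, 0.4, 5.0]
finger_gap: 0.719
```

play_rows(rows="0 0 0 0 -1;0 0 0 0 -1;0 0 0 0 -1;0 0 -0.05 0 -1;0 0 -0.1 0 -1;0 0 -0.15 0 -1;0 0 -0.15 0 -1", newtons=20)

```text
time: 24.05
eef_pos: [547.1, -64.0, 171.3]
tcp_rot: [0.001, 0.985, 0.173, 0.014]
ft_force: [0.6, -0.6, -0.6]
finger_gap: 0.995
```

```bash
python3 -c "
from h import *
c=snap('wrist','w17.png')
g=np.clip(c['frame'][100:300,220:420,::-1].astype(float)*1.4,0,255).astype(np.uint8)
cv2.imwrite('pics/w17z.png',cv2.resize(g,None,fx=3,fy=3,interpolation=cv2.INTER_CUBIC))
go(453,-242.5,170,25)
go(453,-242.5,170,-65)
"
```

```text
t 24.10 pos [545.7 -64.2 169.5] psi 19.9 tilt 1.38 F [-0.4 -0.3 -0.8] gap 0.997
ROW -0.1848 0.1702 -0.0041 -0.0283  n>=3.2
t 24.10 pos [545.7 -64.2 169.5] psi 19.9 tilt 1.38 F [-0.4 -0.3 -0.8] gap 0.997
ROW -0.1848 0.1702 -0.0041 0.4717  n>=7.9
```

View pics/w17z.png

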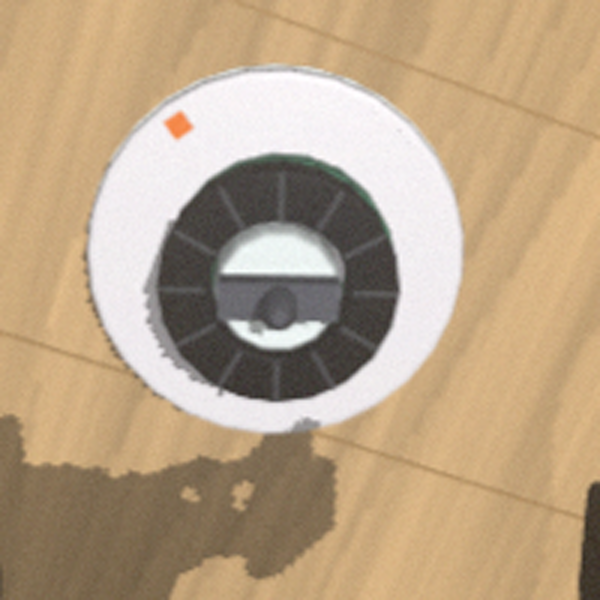

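```bash
python3 -c "
from h import *
c=manip.camera('wrist'); f=c['frame'].astype(float).mean(2)
# far edge of bar (upper): bright shank above -> dark bar; rows approx 100+275/3=191.7, cols 220+217/3..220+340/3
def edge(r0,r1,cols,sgn):
    o=[]
    for u in cols:
        col=cv2.GaussianBlur(f[:,u-1:u+2].mean(1).reshape(-1,1),(1,3),0)[:,0]; g=np.diff(col)[r0:r1]*sgn; i=g.argmax()
        a=g[max(i-1,0):i+2]; 
        off=0 if len(a)<3 or (a[0]-2*a[1]+a[2])==0 else 0.5*(a[0]-a[2])/(a[0]-2*a[1]+a[2])
        o.append((u,r0+i+0.5+off))
    return np.array(o)
E=edge(186,197,range(296,333),-1); print(E[::4].round(1).tolist())
for E,z in ((E,63),(E,71)):
  P=np.array([ray(c,u,v,z)[:2] for u,v in E]); d=np.linalg.svd(P-np.median(P,0))[2][0]; print('upper edge at z',z,'ang',np.degrees(np.arctan2(d[1],d[0]))%180)
E2=edge(198,212,list(range(296,304))+list(range(322,332)),1); print(E2.round(1).tolist())
P=np.array([ray(c,u,v,71)[:2] for u,v in E2]); d=np.linalg.svd(P-np.median(P,0))[2][0]; print('lower',np.degrees(np.arctan2(d[1],d[0]))%180)
"
```

```text
[[296.0, 192.2], [300.0, 192.1], [304.0, 192.2], [308.0, 192.2], [312.0, 192.4], [316.0, 192.4], [320.0, 192.5], [324.0, 192.6], [328.0, 192.7], [332.0, 192.8]]
upper edge at z 63 ang 18.35641619815342
upper edge at z 71 ang 18.35641619815337
[[296.0, 198.5], [297.0, 206.6], [298.0, 207.2], [299.0, 207.4], [300.0, 207.5], [301.0, 207.6], [302.0, 207.7], [303.0, 207.9], [322.0, 208.6], [323.0, 208.6], [324.0, 208.4], [325.0, 208.1], [326.0, 208.0], [327.0, 208.1], [328.0, 208.2], [329.0, 208.2], [330.0, 208.1], [331.0, 207.5]]
lower 14.305669807616539
```

play_rows(rows="-0.1848 0.1702 -0.0041 -0.055 -1;-0.1848 0.1702 -0.0041 -0.055 -1;-0.1848 0.1702 -0.0041 -0.055 -1;-0.1848 0.1702 -0.0041 -0.055 -1;-0.1848 0.1702 -0.0041 -0.055 -1;-0.1848 0.1702 -0.0041 -0.055 -1;-0.1848 0.1702 -0.0041 -0.055 -1")

```text
time: 25.02
eef_pos: [453.1, -240.6, 169.0]
tcp_rot: [0.001, 0.966, 0.259, 0.011]
ft_force: [-0.6, 0.1, 0.0]
finger_gap: 0.999
```

```bash
python3 -c "
from h import *
c=snap('wrist','w18.png')
go(453,-242.5,170,30)
w=big(seg(c,[0,120,80],[20,255,255])); hull=cv2.minAreaRect(w); print(hull)
P=np.array([ray(c,u,v,58)[:2] for u,v in w[:,0,:]],np.float32); print('wing',cv2.minAreaRect(P))
cv2.imwrite('pics/w18z.png',cv2.resize(c['frame'][100:300,220:420,::-1],None,fx=3,fy=3,interpolation=cv2.INTER_CUBIC))
"
```

```text
t 25.07 pos [ 452.9 -240.9  169. ] psi 30.0 tilt 1.26 F [ 0.1  0.2 -0.2] gap 1.002
ROW -0.0009 0.0018 -0.0012 -0.0001  n>=0.0
((309.25634765625, 198.4111785888672), (54.00526428222656, 20.305408477783203), 4.085616588592529)
wing ((450.9584045410156, -243.9957275390625), (42.77756881713867, 16.77625274658203), 25.40138816833496)
```

View pics/w18z.png

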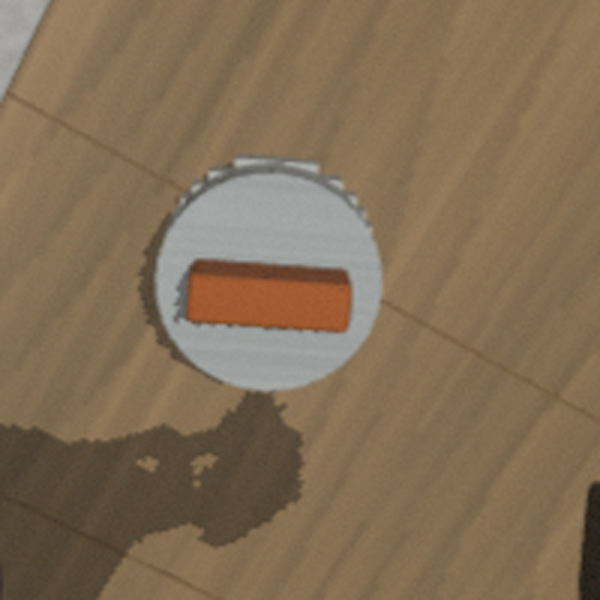

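```bash
python3 -c "
from h import *
c=manip.camera('wrist')
print(ray(c,309.5,192.6,40), 'wing top', ray(c,220+270/3,100+302/3,58))
go(451.5,-242.8,24,25.5)
"
```

```text
[ 451.15956339 -244.64644763   40.        ] wing top [ 452.15737598 -245.64757266   58.        ]
t 25.12 pos [ 452.8 -241.3  169.1] psi 30.0 tilt 1.25 F [-0.3  0.  -0.2] gap 1.005
ROW -0.0060 -0.0005 0.1813 0.0248  n>=2.3
```

play_rows(rows="-0.007 0.0013 0.06 0.025 -1;-0.007 0.0013 0.12 0.025 -1;-0.007 0.0013 0.16 0.025 -1;-0.007 0.0013 0.18 0.025 -1;-0.007 0.0013 0.18 0.025 -1;-0.007 0.0013 0.18 0.025 1;-0.007 0.0013 0.18 0.025 1;-0.007 0.0013 0.18 0.025 1;-0.007 0.0013 0.18 0.025 1")

```text
time: 26.25
eef_pos: [452.4, -244.8, 26.5]
tcp_rot: [0.001, 0.975, 0.22, 0.012]
ft_force: [-0.6, 1.3, 6.8]
finger_gap: 0.729
```

```bash
python3 -c "
from h import *
c=snap('wrist','w19.png')
go(451.5,-244.5,24,25.5)
P=np.array([ray(c,u,v,58)[:2] for u,v in big(seg(c,[0,120,80],[20,255,255]))[:,0,:]],np.float32); print('wing',cv2.minAreaRect(P))
"
```

```text
t 26.30 pos [ 452.5 -244.8   26.5] psi 25.4 tilt 1.39 F [-1.3  0.6  6.9] gap 0.730
ROW -0.0010 -0.0009 0.0032 -0.0003  n>=0.0
wing ((449.9456481933594, -241.176025390625), (42.47947692871094, 21.412723541259766), 24.68772315979004)
```

View pics/w19.png

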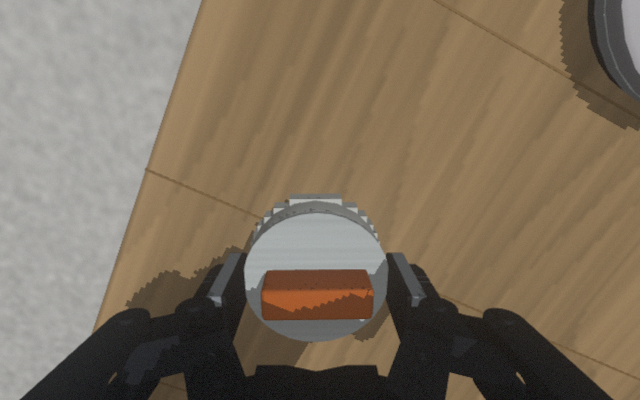

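play_rows(rows="0 0 0 0 -1;0 0 0 0 -1;0 0 0 0 -1;0 0 -0.03 0 -1;0 0 -0.057 0 -1;0 0 -0.057 0.3 -1;0 0 -0.057 0.5 -1;0 0 -0.057 0.5 -1;0 0 -0.057 0.5 -1;0 0 -0.057 0.5 -1;0 0 -0.057 0.5 -1;0 0 -0.057 0.5 -1;0 0 -0.057 0.5 -1;0 0 -0.057 0.5 -1;0 0 -0.057 0.5 -1;0 0 -0.04 0.5 -1;0 0 -0.022 0.5 -1;0 0 -0.022 0.5 -1")

```text
time: 28.55
eef_pos: [450.8, -244.3, 42.4]
tcp_rot: [-0.007, 0.845, -0.534, 0.008]
ft_force: [0.6, 0.1, -0.3]
finger_gap: 1.001
```

```bash
python3 -c "
from h import *
c=snap('wrist','w20.png')
go(452.5,-244.8,44,-64.8)
"
```

```text
t 28.60 pos [ 451.3 -244.5   43.1] psi -64.6 tilt 1.28 F [ 0.3 -1.   0. ] gap 0.999
ROW 0.0010 -0.0013 -0.0011 0.0013  n>=0.0
```

View pics/w20.png

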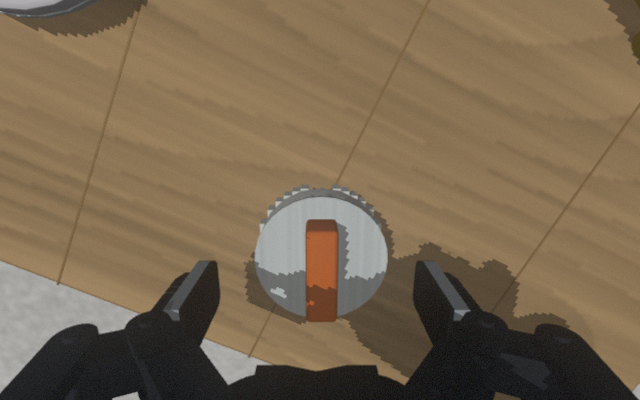

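play_rows(rows="0.0003 -0.0013 -0.0011 0 -0.5;0.0003 -0.0013 -0.0011 0 0;0.0003 -0.0013 -0.0011 0 0.4;0.0003 -0.0013 -0.0011 0 0.8;0.0003 -0.0013 -0.0011 0 1;0.0003 -0.0013 -0.0011 0 1;0.0003 -0.0013 -0.0011 0 1;0.0003 -0.0013 -0.0011 0 1", newtons=50)

```text
time: 29.6
eef_pos: [452.6, -244.5, 44.4]
tcp_rot: [-0.007, 0.845, -0.534, 0.009]
ft_force: [-1.1, 0.5, 6.2]
finger_gap: 0.146
```

```bash
python3 -c "
from h import *
c=snap('wrist','w21.png')
go(547.4,-63.5,175,-71.6)
"
```

```text
t 29.65 pos [ 452.6 -244.5   44.4] psi -64.6 tilt 1.32 F [-0.4 -0.4  5.9] gap 0.150
ROW -0.1523 -0.2078 -0.1598 0.0391  n>=3.9
```

View pics/w21.png

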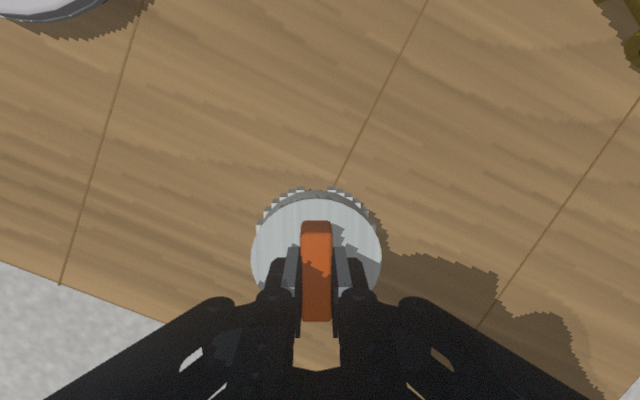

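play_rows(rows="0 0 -0.04 0 1;0 0 -0.09 0 1;0 0 -0.16 0 1;-0.15 -0.208 -0.16 0.039 1;-0.15 -0.208 -0.16 0.039 1;-0.15 -0.208 -0.16 0.039 1;-0.15 -0.208 -0.16 0.039 1;-0.15 -0.208 -0.16 0.039 1;-0.15 -0.208 -0.16 0.039 1;-0.15 -0.208 -0.16 0.039 1;-0.15 -0.208 -0.16 0.039 1")

```text
time: 31.02
eef_pos: [547.9, -66.4, 175.3]
tcp_rot: [-0.008, 0.81, -0.586, 0.008]
ft_force: [0.5, -0.1, -1.8]
finger_gap: 0.151
```

```bash
python3 -c "
from h import *
c=snap('wrist','w22.png')
go(547.4,-63.5,125,-71.6)
for z in (34,64,84): print(z,proj(c,[547.4,-63.5,z]))
w,a,b,cc=manip.read_state()['tcp_rot'];print(Ro.from_quat([a,b,cc,w]).as_matrix().round(3).tolist())
"
```

```text
t 31.07 pos [548.  -66.1 175.2] psi -71.7 tilt 1.31 F [ 0.8  0.1 -0.9] gap 0.149
ROW -0.0036 0.0011 0.0628 -0.0004  n>=0.8
34 (np.float64(311.7500521042026), np.float64(189.93621470314375))
64 (np.float64(311.43446499459964), np.float64(199.29291827215192))
84 (np.float64(311.1829100808601), np.float64(206.75115939660697))
[[0.314, -0.949, 0.023], [-0.949, -0.314, 0.003], [0.004, -0.022, -1.0]]
```

View pics/w22.png

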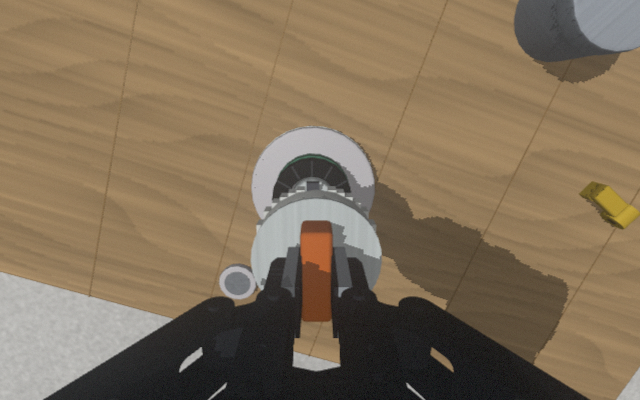

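```bash
python3 -c "
import cv2
a=cv2.imread('pics/w22.png'); cv2.imwrite('pics/w22z.png',cv2.resize(a[115:335,235:395],None,fx=4,fy=2.7,interpolation=cv2.INTER_CUBIC))
b=a[115:225,235:395]; cv2.imwrite('pics/w22z.png',cv2.resize(cv2.convertScaleAbs(b,alpha=1.4),None,fx=5,fy=5,interpolation=cv2.INTER_CUBIC))
"
```

```text
(no output)
```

View pics/w22z.png

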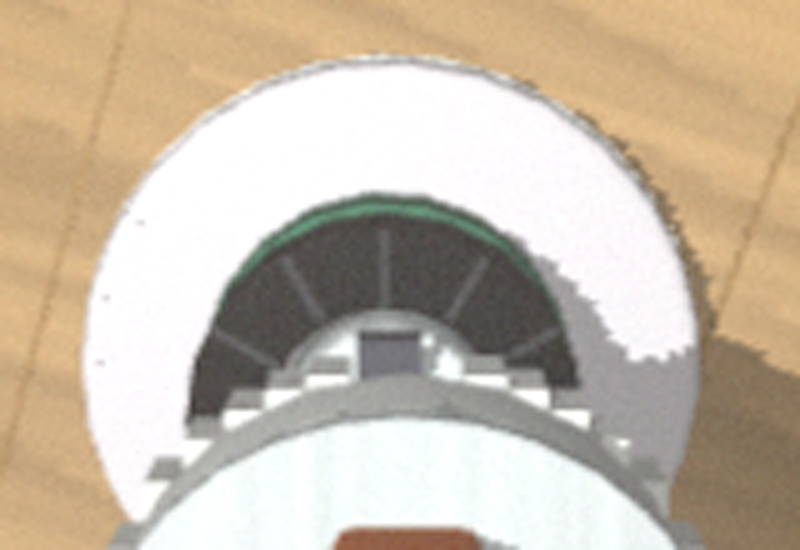

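```bash
python3 -c "
from h import *
go(547.6,-63.8,120,-71.6)
"
```

```text
t 31.07 pos [548.  -66.1 175.2] psi -71.7 tilt 1.31 F [ 0.8  0.1 -0.9] gap 0.149
ROW -0.0032 0.0011 0.0690 -0.0004  n>=0.9
```

play_rows(rows="-0.0032 0.0011 0.02 0 1;-0.0032 0.0011 0.05 0 1;-0.0032 0.0011 0.067 0 1;-0.0032 0.0011 0.067 0 1;-0.0032 0.0011 0.067 0 1")

```text
time: 31.7
eef_pos: [548.1, -64.0, 122.2]
tcp_rot: [-0.008, 0.811, -0.586, 0.009]
ft_force: [0.1, 0.4, -0.9]
finger_gap: 0.143
```

```bash
python3 -c "
from h import *
c=snap('wrist','w23.png');e=manip.read_state()['eef_pos'];print(e)
b=c['frame'][130:330,225:405,::-1]; cv2.imwrite('pics/w23z.png',cv2.resize(cv2.convertScaleAbs(b,alpha=1.5),None,fx=3,fy=3,interpolation=cv2.INTER_CUBIC))
def P(X): u,v=proj(c,X); return round((u-225)*3,1),round((v-130)*3,1)
for z in (34,64,71,84,120,138): print(z,P([e[0],e[1],z]))
for z in (34,64): print('far',z,P([e[0]+.949*(55 if z==34 else 32),e[1]+.314*(55 if z==34 else 32),z]))
"
```

```text
[548.20919541 -63.96831803 122.36158543]
34 (np.float64(270.5), np.float64(235.8))
64 (np.float64(270.8), np.float64(277.9))
71 (np.float64(270.8), np.float64(289.4))
84 (np.float64(271.0), np.float64(312.9))
120 (np.float64(271.5), np.float64(397.1))
138 (np.float64(271.9), np.float64(454.5))
far 34 (np.float64(270.1), np.float64(4.3))
far 64 (np.float64(270.5), np.float64(130.3))
```

View pics/w23z.png

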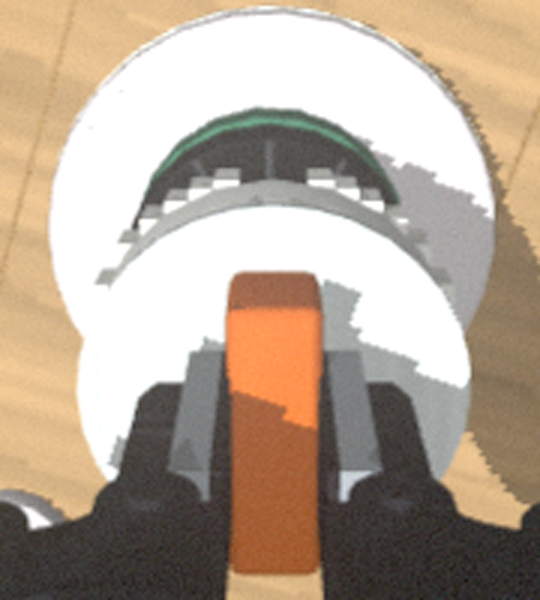

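```bash
python3 -c "
from h import *
go(547.7,-63.9,107,-71.6)
"
```

```text
t 31.75 pos [548.2 -64.  122.4] psi -71.7 tilt 1.39 F [-0.9 -0.  -1.8] gap 0.144
ROW -0.0004 0.0010 0.0192 -0.0005  n>=0.2
```

play_rows(rows="-0.0004 0.001 0.006 0 1;-0.0004 0.001 0.01 0 1;-0.0004 0.001 0.014 0 1;-0.0004 0.001 0.017 0 1;-0.0004 0.001 0.019 0 1")

```text
time: 32.38
eef_pos: [547.7, -63.8, 106.9]
tcp_rot: [-0.008, 0.811, -0.585, 0.009]
ft_force: [-0.2, -0.1, -1.5]
finger_gap: 0.147
```

play_rows(rows="0 0 0.002 0 1;0 0 0.004 0 1;0 0 0.005 0 1;0 0 0.005 0 1")

```text
time: 32.88
eef_pos: [547.7, -63.8, 102.9]
tcp_rot: [-0.008, 0.811, -0.586, 0.009]
ft_force: [0.4, -0.1, -1.1]
finger_gap: 0.147
```

play_rows(rows="0 0 0.001 0 1;0 0 0.002 0 1;0 0 0.002 0 1")

```text
time: 33.25
eef_pos: [547.7, -63.8, 101.2]
tcp_rot: [-0.008, 0.811, -0.585, 0.009]
ft_force: [-0.5, 0.1, -1.3]
finger_gap: 0.145
```

play_rows(rows="0 0 0.002 0 1;0 0 0.003 0 1;0 0 0.004 0 1;0 0 0.004 0 1")

```text
time: 33.75
eef_pos: [547.7, -63.8, 97.9]
tcp_rot: [-0.008, 0.811, -0.585, 0.009]
ft_force: [-0.4, 0.1, -0.9]
finger_gap: 0.146
```

play_rows(rows="0 0 0.001 0 1;0 0 0.002 0 1;0 0 0.0025 0 1;0 0 0.0025 0 1")

```text
time: 34.25
eef_pos: [547.9, -63.8, 96.2]
tcp_rot: [-0.008, 0.811, -0.586, 0.009]
ft_force: [-0.2, 0.1, 2.3]
finger_gap: 0.152
```

play_rows(rows="0 0 0.0008 0 1;0 0 0.001 0 1;0 0 0.001 0 1")

```text
time: 34.62
eef_pos: [547.9, -63.8, 95.6]
tcp_rot: [-0.008, 0.811, -0.586, 0.009]
ft_force: [-1.7, 0.9, 5.3]
finger_gap: 0.149
```

```bash
python3 -c "
from h import *
go(547.7,-63.9,96,-71.6)
c=snap('scene','s1.png')
cv2.imwrite('pics/s1z.png',cv2.resize(c['frame'][150:270,200:360,::-1],None,fx=5,fy=5,interpolation=cv2.INTER_CUBIC))
"
```

```text
t 34.62 pos [547.9 -63.8  95.6] psi -71.7 tilt 1.38 F [-1.7  0.9  5.3] gap 0.149
ROW 0.0000 0.0003 -0.0005 -0.0005  n>=0.0
```

View pics/s1z.png

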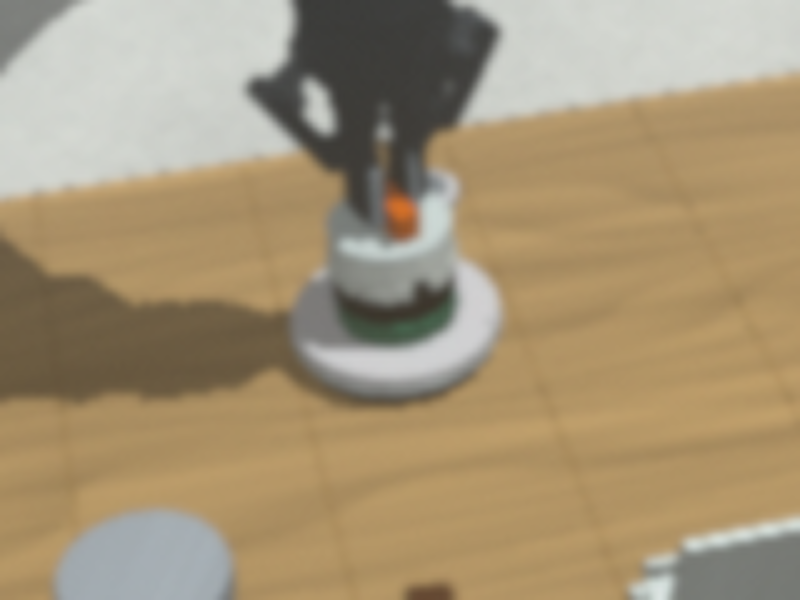

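Home on the charcoal. I'll release and lift.

play_rows(rows="0 0 0 0 0.7;0 0 0 0 0.4;0 0 0 0 0.2;0 0 0 0 0.2;0 0 -0.03 0 0;0 0 -0.08 0 -0.5;0 0 -0.14 0 -1;0 0 -0.14 0 -1;0 0 -0.14 0 -1")

```text
time: 35.8
eef_pos: [544.7, -64.0, 207.1]
tcp_rot: [-0.008, 0.811, -0.585, 0.008]
ft_force: [0.2, 0.5, 0.4]
finger_gap: 1.003
```

```bash
python3 -c "
from h import *
c=snap('wrist','w24.png');d=snap('scene','s2.png');t=snap('top','t2.png')
go(547.7,-63.9,96,-71.6)
cv2.imwrite('pics/s2z.png',cv2.resize(np.hstack([d['frame'][150:270,200:360,::-1],c['frame'][150:270,240:400,::-1]]),None,fx=2.5,fy=2.5,interpolation=cv2.INTER_CUBIC))
P=np.array([ray(c,u,v,110)[:2] for u,v in big(seg(c,[0,120,80],[20,255,255]))[:,0,:]],np.float32); print('wing',cv2.minAreaRect(P))
"
```

```text
t 35.95 pos [544.3 -64.  206.2] psi -71.7 tilt 1.22 F [ 1.1  1.7 -0.1] gap 1.001
ROW 0.0007 -0.0012 0.1378 -0.0005  n>=1.8
wing ((548.7352905273438, -63.76995086669922), (44.34349060058594, 13.002134323120117), 18.184459686279297)
```

View pics/s2z.png

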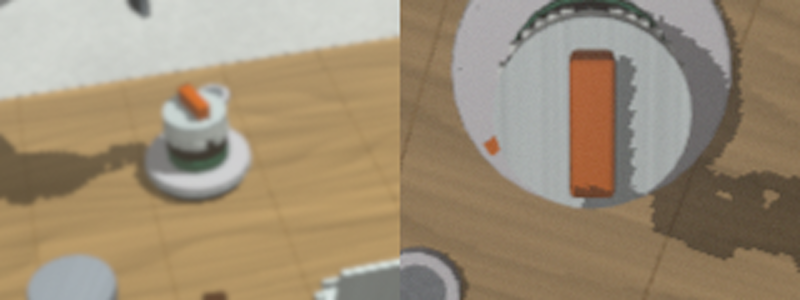

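View pics/t2.png

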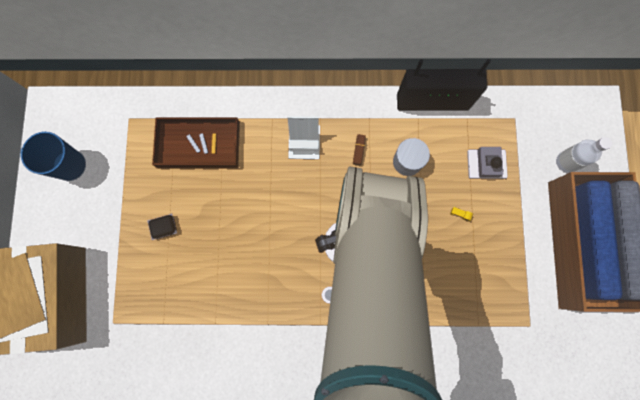

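```bash
python3 -c "
from h import *
print(manip.read_state()['time']); print(manip.hand_in())"
```

```text
35.95
the job is handed in; nothing more can be done
None
```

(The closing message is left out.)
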